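Slide the cover plate out of its stand and cover the crucible

ROBOT

A 7-joint arm with a two-finger parallel gripper is mounted at the origin on a cart in front of the work surface, level with it; the furniture and walls round the work are solid. World frame = base frame: x ahead of the robot, y to its left, z up, the work surface at z = 0. Lengths are in m, angles in degrees, forces in N, time in s.
With the tool pointing down it reaches from about 0.35 to 0.775 m from the base axis. Payload 3.1 kg.
Tool frame: the origin (TCP) lies on the centre line of the jaws, within the pads' length; the fingertips stand 17 mm ahead of it and the grasp point (between the pads) lies 2 mm behind it (robot.tip_reach is the distance from the TCP to the fingertips, in m); z points along the fingers, y is the line along which they close (so a half turn about z gives the same grasp; the last joint's range is limited). The gripper opens to 85 mm and grips with 20 to 120 N. Pads are 22 mm wide; open, the fingers measure 114 mm over their backs; the gripper's body (76 mm by 85 mm) begins 54 mm behind the grasp point. The pads swing forward as they close: fully open they stand 13 mm farther back than shut.
Start: joints at [-71.774, 17.813, 0.802, 86.603, -0.252, 75.585, -1.558], TCP at [0.194, 0.515, 0.248] pointing down, gripper open.
Joint ranges: [-154.91, 154.91], [-16.99, 109.72], [-72.82, 74.43], [7.12, 147.25], [-82.49, 262.49], [11.32, 116.49], [-174.64, 174.64]. Speed limits (degrees/s): [159.86, 159.86, 180, 180, 180, 180, 180].

INTERFACE

Orientations are given as [roll, pitch, yaw] about the fixed x, y, z axes, in that order (R = Rz(yaw) Ry(pitch) Rx(roll)).
In Python, from station import robot, fingers, vision, workorder, recognise gives the robot as it stands. Calls block until the motion is done:
- robot.move_to(position, orientation): joint-space move of the TCP to a pose.
- robot.line_to(position, orientation=None, velocity=0.15, f_stop=None): straight line of the TCP; orientation=None keeps the orientation; velocity is the mean speed in m/s. With f_stop (N) it stops when the force on the tool has changed by that much, and returns True; else False.
- robot.move_j(angles): joint-space move.
- fingers.gripper_to(opening, force=None): opening from 0.0 (shut) to 1.0 (fully open); force is the grip in N (None keeps the last); returns when the fingers have stopped.
- robot.pause(seconds).
- robot.inverse_kinematics(position, orientation): joint angles nearest the present ones, or None.
- vision.grab_frame(name): name is "side" or "top"; returns the picture (480x640x3 uint8, red, green, blue); there is no depth.
- vision.calibration(name): a dict with "mtx" (3x3 intrinsics, pixels), "k1" (the pictures are not rectified: a ray, as slopes to the right and down, at radius r is drawn at 1 + k1 r^2 times it, then the intrinsics apply), "extrinsics" (4x4, takes a point from world to camera coordinates). Camera axes: x right, y up, looking along -z (the intrinsics and any distortion apply to the point x, -y, -z); pixel columns grow to the right and rows downward; lengths in m; the calibration is good to about 2 mm. A picture is of the moment at which its call begins. calibration takes no time and is no camera call.
A pose or a line that the arm cannot do raises robot.PlanningError and nothing moves.
- workorder.close_job(): hands the job in; it is judged then, once.
Trained networks look in the newest picture that a camera, given by its name, has taken for a name from the list of things; names that differ only in an ending like _2 or _b are one class to them, and where a whole thing is asked for, a point or a joint stands for the part that bears it (a point fixed in the world has none). Each returns a list of dicts, best first, with "p" (0 to 1); they miss things now and then, are a little off and sometimes report something else, mostly with a low value. They report only what shows in the picture. A call takes as long as a camera call. They do not tell look-alikes from the thing itself.
- recognise(label, camera): "rect" ([centre column, centre row, width, height] in pixels, round what is visible of it).
Readings, each from a call of its own:
- robot.current_time_s(): time.
- robot.current_joint_positions(): joint angles.
- robot.current_dq(): joint speeds.
- robot.current_joint_torque(): joint torques, N m.
- robot.current_tool_pos(): TCP position.
- robot.current_eef_rot(): TCP orientation.
- robot.current_contact_force(): force on the tool from outside, world axes, zero at the start.
- robot.current_torque(): the same for the moment, N m.
- robot.current_finger_gap(): opening from 0.0 (shut) to 1.0 (fully open).
- robot.current_gripper_force(): force on a finger pad.
Only numpy, scipy, OpenCV 4.12 (cv2) and the standard library are available. Lean on these libraries where they do the work, as an engineer would, in place of code of your own. Each camera call takes 0.05 s, during which the arm holds its last target. There are 200 camera calls.

TASK

The thin white ceramic cover plate lies held in its low grey stand, too flat to pick up there. Press gently with shut fingertips on the black rubber pad at its rear and slide it out over the open front edge until a good third of it overhangs while it still lies flat, then take it by its two long sides and lay it level and centred on the porcelain crucible so that the mouth is fully covered. Touch it softly and never press hard on the brittle plate, do not drop it, leave the crucible standing where it is and disturb nothing else.

Things in the scene. Friction and masses are not known exactly. Their poses are not given: they have to be found in the camera images.
- plate_center (a point): Centre (half-way up) of the white ceramic cover plate, 110 (x) x 56 (y) x 4 mm thick, about 70 g. x runs along its length, to the rear in the stand, y across, z up. On top, 34 mm to the rear (+x) of this point, is glued a black rubber grip pad, 30 (x) x 40 (y) x 2 mm; its top is 4 mm above this point. The plate tips off the front edge once more than half of it overhangs.
- plate: The same plate; origin in the centre of its underside.
- stand_front (a point): Mid-point of the stand's open front edge, on top of its deck, 44 mm above the worktop. x points into the stand (away from the robot), y along the edge to the left, z up. Side lips 6 mm high and 9 mm wide leave a channel 60 mm wide, so no finger fits beside the plate; a rear stop stands 133 mm behind this point. The front has no lip and the space before it is free.
- stand: The fixed grey stand, 140 (x) x 78 (y) mm, lip tops 50 mm above the worktop; origin on the worktop, 70 mm behind and 44 mm below the front edge point, same axes. The deck is 5 mm thick; the skirts under its sides begin 16 mm behind the front edge.
- clip: Dark spring nub, 14 mm long, in the stand's left lip, 22 mm behind the front edge. It pushes the plate sideways against the right lip, so that it slides stiffly; it does not hold it down. Pressed on the rubber pad with 12 to 15 N straight down the plate drags along; below about 9 N the fingertips slip on it; over 24 N is too hard. Touch the pad at 10 mm/s or slower, for impact counts.
- crucible_rim (a point): Centre of the mouth (rim height, 32 mm above the worktop) of the porcelain crucible: a small white cup, 41 mm across the rim, 26 mm across the foot, about 50 g, loose on the worktop. z points up. It stands to the left or to the right of the stand; the glass beaker stands on the other side.
- crucible: The same crucible; origin in the centre of its underside.
- beaker: Small glass beaker with spout, 46 mm across, 61 mm high; origin in the centre of its underside. Bystander, leave it.
- weighing_bottle: Small glass weighing bottle with lid, 33 mm across, 55 mm high; origin in the centre of its underside. Bystander, leave it.
- stopper: Brown-red rubber stopper, 34 mm across, 26 mm high; origin in the centre of its underside. Bystander, leave it.
- deck: The flat floor of the stand that the cover plate lies and slides on, 140 x 78 x 5 mm, on stiff rubber mounts (gives under 1 mm); origin in the centre of its upper face, same axes as the stand.
There are look-alikes about, which are no part of the job. Leave any orange look-alike of the crucible alone.

How it is judged:
By the outcome, as a careful person would: the job done as asked, in the order asked, and still so for the second after the job is handed in, with the robot touching nothing.
It also fails if it takes over 61 s, if anything falls off the work surface, if the arm or the gripper's body presses on something with over 40 N, if the wrist force passes 120 N, or if a joint passes its speed limit or range.

## Working session

There is one attempt and no reset: what is moved stays moved. The work goes in short steps, each a Python script; the robot and the scene stay as the last script left them, time stands still between calls to the robot, and variables do not carry over. Pictures are saved under pics/ and viewed, at most 10 in all, crops included, and the job is handed in when it is done.

```bash
mkdir -p pics; ls; cat > h.py <<'E'
import numpy as np, cv2
from station import robot, fingers, vision, workorder, recognise
def shot(cam,name=None):
    im=vision.grab_frame(cam)
    if name: cv2.imwrite(f'pics/{name}.png',im[:,:,::-1])
    return im
def cam(c):
    k=vision.calibration(c); return np.array(k['mtx']),k['k1'],np.array(k['extrinsics'])
def proj(c,P):
    K,k1,E=cam(c); P=np.atleast_2d(P); q=(E[:3,:3]@P.T).T+E[:3,3]
    s=np.c_[q[:,0]/-q[:,2],-q[:,1]/-q[:,2]]; s=s*(1+k1*(s**2).sum(1))[:,None]
    return s@K[:2,:2].T+K[:2,2]
def back(c,uv,z):
    K,k1,E=cam(c); d=np.linalg.solve(K,[uv[0],uv[1],1])[:2]; s=d.copy()
    for _ in range(20): s=d/(1+k1*(s@s))
    R=E[:3,:3]; o=-R.T@E[:3,3]; r=R.T@np.array([s[0],-s[1],-1])
    return o+r*(z-o[2])/r[2]
E
python3 - <<'E'
from h import *
for c in ('top','side'):
    shot(c,c+'0'); K,k1,E=cam(c); print(c,K.tolist(),k1,(-E[:3,:3].T@E[:3,3]).round(3))
    for n,z in (('stand',.0),('plate',.046),('crucible',.016),('crucible_rim',.032),('beaker',.03),('weighing_bottle',.03),('stopper',.013),('clip',.05)):
        for r in recognise(n,c)[:3]: print(n,round(r['p'],2),np.round(r['rect'],1),back(c,r['rect'][:2],z).round(3))
print(robot.current_time_s())
E
```

```text
pics
top [[436.0774565319526, 0.0, 312.65624609841086], [0.0, 436.0774565319526, 242.12805560437099], [0.0, 0.0, 1.0]] -0.05762091022200431 [0.448 0.093 1.096]
stand 0.58 [290.4 253.   35.9  61.4] [0.558 0.14  0.   ]
plate 0.73 [400.  288.1  12.4  17.9] [ 0.474 -0.128  0.046]
plate 0.71 [291.1 252.4  25.4  48.5] [0.555 0.136 0.046]
crucible 0.68 [399.9 286.4  15.3  19.8] [ 0.479 -0.134  0.016]
crucible 0.57 [359.1 299.2  18.1  13. ] [ 0.446 -0.033  0.016]
crucible 0.52 [381.1 239.6  19.4  17.5] [ 0.595 -0.087  0.016]
crucible_rim 0.79 [436.7 321.9  21.6  18.2] [ 0.394 -0.22   0.032]
crucible_rim 0.68 [383.4 237.2  20.   14.4] [ 0.599 -0.09   0.032]
crucible_rim 0.63 [358.9 302.3  15.1  15.8] [ 0.438 -0.03   0.032]
beaker 0.66 [194.2 260.8  26.9  19.7] [0.53  0.374 0.03 ]
weighing_bottle 0.74 [293.5 250.1  25.3  52.5] [0.562 0.131 0.03 ]
weighing_bottle 0.51 [353.4 172.9  17.9  18.8] [ 0.761 -0.014  0.03 ]
stopper 0.69 [400.1 286.6  18.5  17.2] [ 0.479 -0.135  0.013]
stopper 0.63 [212.2 191.8  16.5  14.7] [0.708 0.343 0.013]
side [[522.1801803405922, 0.0, 312.9823391027951], [0.0, 522.1801803405922, 237.87481998415495], [0.0, 0.0, 1.0]] -0.013309197220308237 [ 0.263 -0.631  0.711]
stand 0.92 [294.6 236.   80.2  58.3] [0.567 0.166 0.   ]
plate 0.88 [294.2 228.8  58.6  34.5] [0.556 0.136 0.046]
crucible 0.97 [313.9 342.9  24.1  30.5] [ 0.483 -0.123  0.016]
crucible 0.97 [363.9 305.4  23.6  27.9] [ 0.599 -0.083  0.016]
crucible 0.62 [274.8 310.8  21.6  20.2] [ 0.449 -0.029  0.016]
crucible_rim 0.67 [364.3 306.5  19.8  23.7] [ 0.591 -0.098  0.032]
crucible_rim 0.65 [272.6 310.   21.9  28.2] [ 0.442 -0.04   0.032]
crucible_rim 0.58 [288.9 405.7  25.1  30.4] [ 0.398 -0.225  0.032]
beaker 0.94 [247.3 178.9  21.6  28.2] [0.533 0.372 0.03 ]
beaker 0.49 [414.5 258.9   9.3  13.7] [ 0.739 -0.028  0.03 ]
stopper 0.57 [318.1 170.6  12.7  14.7] [0.71  0.359 0.013]
clip 0.23 [291.6 236.7  78.9  62. ] [0.54 0.11 0.05]
0.9
```

View pics/top0.png

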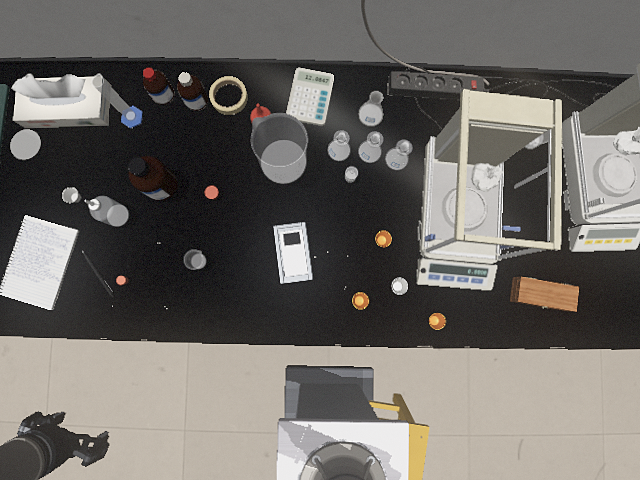

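View pics/side0.png

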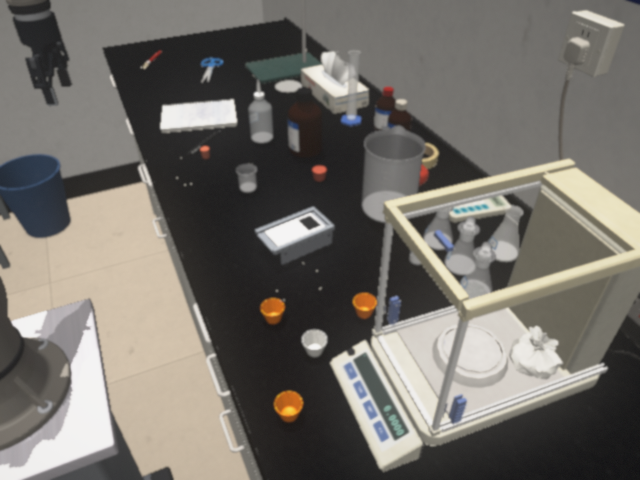

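The top view shows the stand and plate at about (293,252) with the pad at (292,239). The white crucible is at (399,286), the orange look-alikes are at (361,300), (383,239) and (437,321), and the beaker is at (195,260). The side view agrees: stand (294,235), white crucible (314,343).

```bash
cat > m.py <<'E'
from h import *
def quad(mask):
    c=max(cv2.findContours(mask.astype(np.uint8),cv2.RETR_EXTERNAL,cv2.CHAIN_APPROX_NONE)[0],key=cv2.contourArea)
    return c
E
python3 - <<'E'
from m import *
out=[]
for c,(u,v),w in (('top',(293,252),(32,40)),('side',(294,235),(50,40))):
    im=cv2.imread(f'pics/{c}0.png'); cr=im[v-w[1]:v+w[1],u-w[0]:u+w[0]]
    out.append(cv2.resize(cr,(400,int(400*w[1]/w[0])),interpolation=cv2.INTER_CUBIC))
    s=out[-1]; g=s.min(2); f=400/(2*w[0])
    for nm,mask,z in (('plate',g>225,.048),('pad',(s.max(2)<75),.050)):
        n,l,st,ce=cv2.connectedComponentsWithStats(mask.astype(np.uint8))
        # component: plate biggest; pad: nearest to expected
        if nm=='plate': i=1+np.argmax(st[1:,4])
        else:
            e=np.array([(292 if c=='top' else 311)-u+w[0],(239 if c=='top' else 222)-v+w[1]])*f
            i=l[int(e[1]),int(e[0])]
        pts=cv2.findContours((l==i).astype(np.uint8),cv2.RETR_EXTERNAL,cv2.CHAIN_APPROX_NONE)[0]
        pts=max(pts,key=cv2.contourArea).reshape(-1,2)
        W=np.array([back(c,(p+.5)/f-.5+np.array([u-w[0],v-w[1]]),z)[:2] for p in pts])
        r=cv2.minAreaRect((W*1000).astype(np.float32)); print(c,nm,np.round(r[0],1),np.round(r[1],1),round(r[2],1))
    cr=None
h=max(o.shape[0] for o in out)
cv2.imwrite('pics/crop.png',np.hstack([cv2.copyMakeBorder(o,0,h-o.shape[0],0,0,cv2.BORDER_CONSTANT) for o in out]))
E
```

```text
top plate [554.4 131.8] [111.2  58.6] 9.5
top pad [588.7 135.9] [27.1 37.6] 9.9
side plate [555.9 132.7] [110.4  54.8] 9.0
side pad [589.3 137.2] [20.8 29.2] 9.9
```

View pics/crop.png

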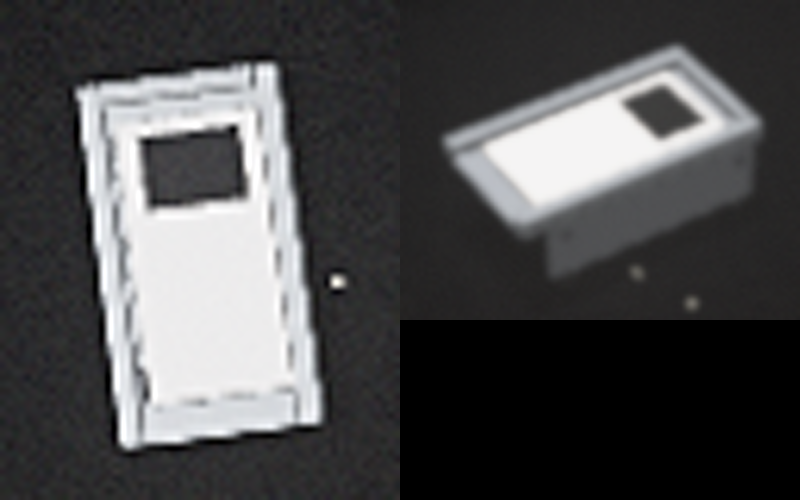

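View crop.

Left (top view): plate in the channel with the pad at the rear and the bare deck strip at the front. Right (side view): the same, with the skirts set back from the front. The two cameras agree on the plate centre at (0.555, 0.132) with yaw about 9.5°. Next I'll measure the stand front, the crucible and the nearby balance.

```bash
python3 - <<'E'
from m import *
o=np.array([261,212]);f=6.25
C=[back('top',(np.array(p)+.5)/f-.5+o,.05)[:2] for p in((122,448),(322,425),(275,65),(80,85))]
C=np.array(C);print('stand corners',C.round(4).tolist(),C.mean(0).round(4))
e=C[2:].mean(0)-C[:2].mean(0);print('yaw',np.degrees(np.arctan2(e[1],e[0])),np.linalg.norm(e))
o=np.array([244,195]);f=4
C=[back('side',(np.array(p)-np.array([400,0])+.5)/f-.5+o,.05)[:2] for p in((442,142),(525,232),(762,125),(680,45))]
C=np.array(C);print('stand side',C.round(4).tolist(),C.mean(0).round(4))
for c,(u,v),z in (('top',(399.5,286),.032),('side',(314,337),.032)): print('rim',c,back(c,(u,v),z).round(4))
print(robot.current_eef_rot())
a=cv2.imread('pics/top0.png')[220:340,350:510];b=cv2.imread('pics/side0.png')[290:470,260:420]
cv2.imwrite('pics/crop2.png',np.hstack([cv2.copyMakeBorder(cv2.resize(a,None,fx=2.5,fy=2.5,interpolation=2),0,150,0,0,0),cv2.resize(b,None,fx=2.5,fy=2.5,interpolation=2)]))
E
```

```text
stand corners [[0.4797, 0.1605], [0.4901, 0.0842], [0.6293, 0.1055], [0.6197, 0.181]] [0.5547 0.1328]
yaw 8.518085598499153 0.1411884028852863
stand side [[0.4792, 0.1606], [0.493, 0.0797], [0.6309, 0.1059], [0.6208, 0.1851]] [0.556  0.1328]
rim top [ 0.4796 -0.1294  0.032 ]
rim side [ 0.4835 -0.1238  0.032 ]
[ 1.79997146e+02 -6.12301222e-04  1.59389766e+02]
```

View pics/crop2.png

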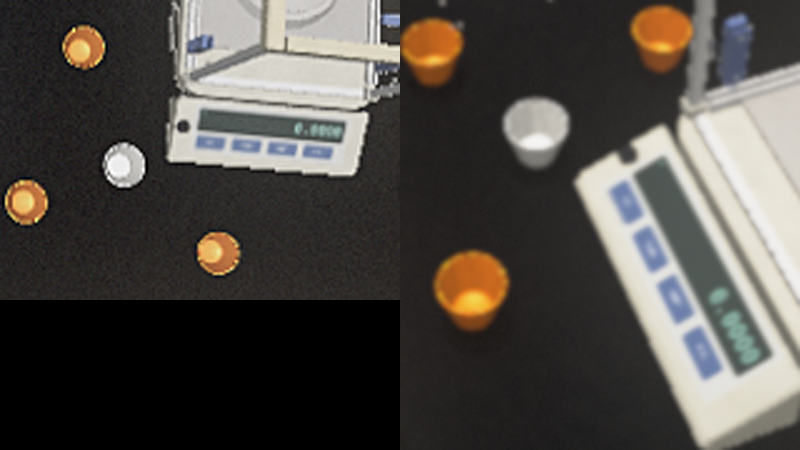

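Left (top view): white crucible rim centred at about (400,286), with the balance panel's near-left corner at about (417,284). Right (side view): rim centred at about (314,340), panel corner at about (331,363). So the balance is close on the right side. I'll triangulate it, check the IK and move above the pad.

```bash
python3 - <<'E'
from m import *
for n,t,s,zs in (('rim',(400,286),(314.4,340),(.032,)),('corner',(417.2,284),(331,363),(.02,.04,.05,.06,.08)),('rearcorner',(421,259),(367,341),(.03,.05,.07))):
    for z in zs: print(n,z,back('top',t,z)[:2].round(4),back('side',s,z)[:2].round(4))
print(robot.tip_reach)
yaw=9.2
for a in (0,180):
    for nm,p,y in (('pad',[.5886,.1377,.1],yaw),('grasp',[.47,.119,.042],yaw),('place',[.454,-.121,.03],-10)):
        q=robot.inverse_kinematics(p,[180,0,y+a]); print(a,nm,None if q is None else np.round(q,0))
E
```

```text
rim 0.032 [ 0.4796 -0.1306] [ 0.4816 -0.1297]
corner 0.02 [ 0.4857 -0.176 ] [ 0.4907 -0.1743]
corner 0.04 [ 0.485 -0.171] [ 0.4841 -0.1875]
corner 0.05 [ 0.4847 -0.1685] [ 0.4808 -0.1941]
corner 0.06 [ 0.4843 -0.166 ] [ 0.4775 -0.2007]
corner 0.08 [ 0.4836 -0.161 ] [ 0.4709 -0.2139]
rearcorner 0.03 [ 0.547  -0.1834] [ 0.5599 -0.1658]
rearcorner 0.05 [ 0.5452 -0.1782] [ 0.5512 -0.1795]
rearcorner 0.07 [ 0.5433 -0.173 ] [ 0.5425 -0.1932]
0.017
0 pad [-39.  34.  36.  90. -22.  63. -78.]
0 grasp [-43.  26.  34. 112. -20.  47. -79.]
0 place [-34.  38.  64. 116. -43.  54. -47.]
180 pad [-26.  31.  16.  90.  -9.  60.  92.]
180 grasp [-30.  24.  17. 112. -10.  46.  92.]
180 place [-20.  28.  42. 115. -26.  46. 117.]
```

```bash
python3 - <<'E'
from m import *
O=[180,0,189.2]
robot.move_to([.5886,.1377,.13],O); fingers.gripper_to(0.0)
robot.line_to([.5886,.1377,.076],velocity=.06); robot.pause(.3)
f0=np.array(robot.current_contact_force()); print(f0, robot.current_time_s())
shot('side','pre')
print(robot.line_to([.5886,.1377,.060],velocity=.006,f_stop=9))
robot.pause(.2)
p=robot.current_tool_pos(); print(p,np.array(robot.current_contact_force())-f0, robot.current_time_s())
np.save('f0.npy',f0)
E
```

```text
[ 0.3151042   0.29242648 -0.48870097] 5.0333
True
[0.58860628 0.13771266 0.06698156] [-0.47610621  0.028052    5.75581652] 6.9167
```

```bash
python3 - <<'E'
from m import *
f0=np.load('f0.npy'); F=lambda: (np.array(robot.current_contact_force())-f0)
z=.06698; xy=np.array([.5886,.1377])
for i in range(14):
    f=F()[2]
    if f>12.5: break
    z-=.0002 if f<10.5 else .0001
    robot.line_to([*xy,z],velocity=.005); robot.pause(.08); print(round(z,5),F().round(1),round(robot.current_tool_pos()[2],5))
print(robot.current_time_s()); np.save('z.npy',z)
E
```

```text
0.06678 [-2.  -0.3  5.5] 0.06701
0.06658 [-0.9 -0.9  6.1] 0.06699
0.06638 [-2.2 -0.5  8.2] 0.06695
0.06618 [-2.8 -1.1  7.6] 0.06691
0.06598 [-2.5 -0.7  8.6] 0.06687
0.06578 [-2.8 -0.9  9. ] 0.06687
0.06558 [-3.2 -0.5 10.9] 0.06678
0.06548 [-3.8 -1.2 11. ] 0.06679
0.06538 [-3.5 -1.2 11.8] 0.06678
0.06528 [-3.4 -1.2 11.5] 0.06677
0.06518 [-4.6 -1.5 12.1] 0.06673
0.06508 [-4.1 -0.4 12.3] 0.06674
0.06498 [-4.7 -1.  13.1] 0.06672
11.4083
```

```bash
cat > slide.py <<'E'
from m import *
def slide(xy,z,d,step=.006,v=.02,goal=13.5):
    f0=np.load('f0.npy'); u=-np.array([np.cos(np.radians(9.2)),np.sin(np.radians(9.2))])
    n=int(round(d/step))
    for i in range(n):
        xy=xy+u*d/n
        robot.line_to([*xy,z],velocity=v)
        f=np.array(robot.current_contact_force())-f0
        z-=np.clip((goal-f[2])/4000*.6,-.0006,.0006)
        print(i,f.round(1),round(z,5),np.round(robot.current_tool_pos(),4))
        if f[2]>21: break
    return xy,z
E
python3 - <<'E'
from slide import *
xy,z=slide(np.array([.5886,.1377]),float(np.load('z.npy')),.024)
shot('side','s1'); shot('top','s1t'); np.save('st.npy',[*xy,z]); print(robot.current_time_s())
E
```

```text
0 [4.9 0.8 6.6] 0.06438 [0.5866 0.1374 0.067 ]
1 [5.1 0.7 6.9] 0.06378 [0.582  0.1366 0.067 ]
2 [6.7 1.  8.4] 0.06318 [0.577  0.1358 0.0669]
3 [6.  0.9 8.7] 0.06258 [0.5719 0.135  0.0668]
13.3083
```

View pics/s1.png

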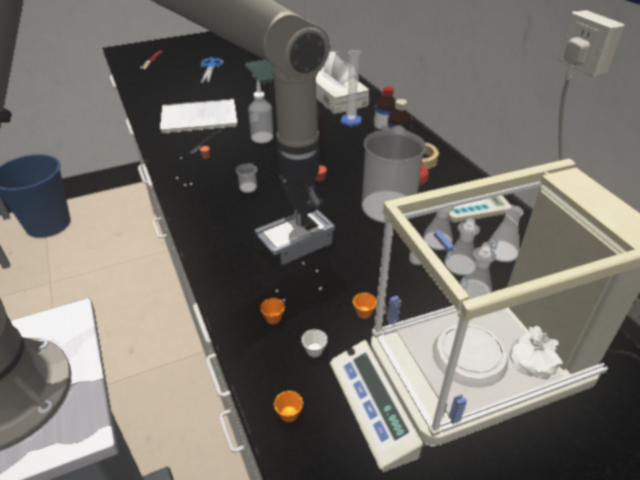

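The fingertips are over the plate and the front edge of the plate at about (265,238) looks unmoved. The force dropped below 9 N as the arm flexed, so they slipped. I'll check the plate position, then lift, retouch and slide again with tighter force control.

```bash
cat > slide.py <<'E'
from m import *
U=-np.array([np.cos(np.radians(9.2)),np.sin(np.radians(9.2))])
def fz(f0): return np.array(robot.current_contact_force())-f0
def touch(xy,goal=13.):
    """approach from 8 mm above the pad, then press to goal"""
    robot.line_to([*xy,.0775],velocity=.08); robot.pause(.2)
    f0=np.array(robot.current_contact_force())
    robot.line_to([*xy,.0675],velocity=.03) if False else None
    robot.line_to([*xy,.060],velocity=.008,f_stop=6)
    z=robot.current_tool_pos()[2]
    for i in range(12):
        f=fz(f0)[2]
        if f>goal-.7: break
        z-=np.clip((goal-f)/4000*.7,.0001,.0008); robot.line_to([*xy,z],velocity=.006); robot.pause(.05)
    print('pressed',fz(f0).round(1),round(z,5)); return f0,z
def slide(xy,z,f0,d,step=.002,v=.02,goal=13.8):
    n=int(round(d/step)); log=[]
    for i in range(n):
        xy=xy+U*d/n
        robot.line_to([*xy,z],velocity=v)
        f=fz(f0); z-=np.clip((goal-f[2])/4000*.9,-.0015,.0012)
        log.append((f[0].round(1),f[2].round(1),round(z*1000,2),round(robot.current_tool_pos()[0]*1000,1)))
        if f[2]>20: break
    print(*log,sep='\n'); return xy,z
E
python3 - <<'E'
from slide import *
def front(n):
    im=cv2.imread(n).astype(int).min(2)
    return im[225:250,255:290]
a,b=front('pics/side0.png'),front('pics/s1.png'); print('changed px',(abs(a-b)>40).sum())
x=np.load('st.npy'); robot.line_to([*x[:2],.078],velocity=.05)
xy=np.array([.5906,.1380])
f0,z=touch(xy,14); xy,z=slide(xy,z,f0,.012)
np.save('st.npy',[*xy,z]);np.save('f0.npy',f0); shot('side','s2')
b=front('pics/s2.png'); print('changed px',(abs(a-b)>40).sum(),robot.current_time_s())
E
```

```text
changed px 15
pressed [-5.1  0.2 13.9] 0.0642
(np.float64(-1.4), np.float64(9.7), np.float64(63.28), np.float64(590.6))
(np.float64(1.7), np.float64(11.6), np.float64(62.78), np.float64(590.5))
(np.float64(3.4), np.float64(10.1), np.float64(61.95), np.float64(590.4))
(np.float64(5.9), np.float64(11.6), np.float64(61.44), np.float64(590.2))
(np.float64(7.1), np.float64(10.0), np.float64(60.6), np.float64(589.8))
(np.float64(9.7), np.float64(11.2), np.float64(60.0), np.float64(589.2))
changed px 1 18.675
```

```bash
python3 - <<'E'
from slide import *
x=np.load('st.npy');f0=np.load('f0.npy');xy,z=x[:2],x[2]
xy,z=slide(xy,z,f0,.020,goal=15)
np.save('st.npy',[*xy,z]); shot('side','s3')
a,b=[cv2.imread(n).astype(int).min(2)[225:250,255:290] for n in('pics/side0.png','pics/s3.png')]; print('changed px',(abs(a-b)>40).sum(),robot.current_time_s())
E
```

```text
(np.float64(9.4), np.float64(11.7), np.float64(59.26), np.float64(588.1))
(np.float64(9.4), np.float64(14.3), np.float64(59.1), np.float64(587.0))
(np.float64(9.9), np.float64(13.9), np.float64(58.84), np.float64(585.1))
(np.float64(9.7), np.float64(15.2), np.float64(58.88), np.float64(583.5))
(np.float64(9.3), np.float64(15.1), np.float64(58.92), np.float64(581.4))
(np.float64(8.9), np.float64(15.0), np.float64(58.92), np.float64(579.5))
(np.float64(10.7), np.float64(15.7), np.float64(59.06), np.float64(577.5))
(np.float64(9.8), np.float64(15.0), np.float64(59.07), np.float64(575.4))
(np.float64(10.1), np.float64(14.8), np.float64(59.03), np.float64(573.5))
(np.float64(10.3), np.float64(15.6), np.float64(59.17), np.float64(571.6))
changed px 239 21.2417
```

```bash
python3 - <<'E'
from slide import *
x=np.load('st.npy');f0=np.load('f0.npy');xy,z=x[:2],x[2]
xy,z=slide(xy,z,f0,.030,step=.003,goal=14.5,v=.025)
np.save('st.npy',[*xy,z]); shot('side','s4'); shot('top','s4t'); print(robot.current_time_s())
a=cv2.imread('pics/s4.png')[195:275,220:340]
b=cv2.imread('pics/s4t.png')[220:310,250:330]
cv2.imwrite('pics/c4.png',np.hstack([cv2.resize(a,(480,320),interpolation=2),cv2.copyMakeBorder(cv2.resize(b,(284,320),interpolation=2),0,0,0,0,0)]))
E
```

```text
(np.float64(9.5), np.float64(16.5), np.float64(59.63), np.float64(568.4))
(np.float64(9.0), np.float64(14.8), np.float64(59.69), np.float64(564.7))
(np.float64(8.9), np.float64(14.5), np.float64(59.69), np.float64(561.8))
(np.float64(9.9), np.float64(15.0), np.float64(59.82), np.float64(558.9))
(np.float64(9.2), np.float64(14.4), np.float64(59.8), np.float64(555.8))
(np.float64(8.6), np.float64(14.0), np.float64(59.69), np.float64(553.0))
(np.float64(8.8), np.float64(14.8), np.float64(59.76), np.float64(550.3))
(np.float64(9.2), np.float64(14.2), np.float64(59.7), np.float64(547.1))
(np.float64(8.9), np.float64(14.9), np.float64(59.79), np.float64(544.4))
(np.float64(9.1), np.float64(14.3), np.float64(59.75), np.float64(541.3))
24.0167
```

View pics/c4.png

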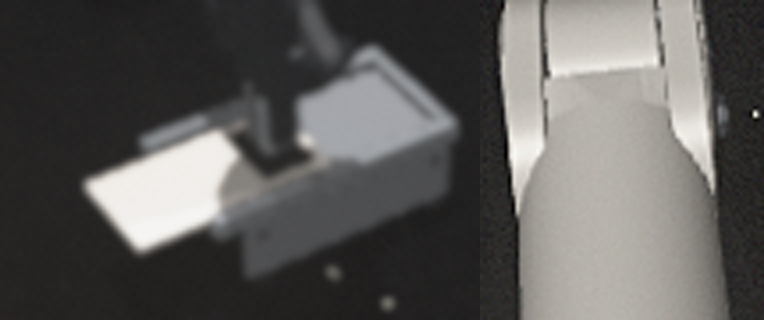

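Side crop: the plate overhangs the front, with its front corners at crop (84,185) and (138,250), lying flat, and the fingertips on the pad. Working out the overhang now.

```bash
python3 - <<'E'
from slide import *
fe=np.array([.5553,.1328])+.070*U; print(fe)
for p in((84,185),(138,250)):
    w=back('side',np.array(p)/4+[220,195],.047)[:2]; print(w.round(4),'overhang',((w-fe)@U).round(4), 'lat',((w-fe)@np.array([-U[1]*-1,-U[0]])).round(4))
E
```

```text
[0.48620046 0.12160832]
[0.4453 0.1421] overhang 0.0371 lat 0.0268
[0.4539 0.086 ] overhang 0.0376 lat -0.03
```

```bash
python3 - <<'E'
from slide import *
x=np.load('st.npy');f0=np.load('f0.npy');xy,z=x[:2],x[2]
xy,z=slide(xy,z,f0,.008,step=.002,goal=14.,v=.025)
for i in range(7):
    f=fz(f0)
    if f[0]<1.5: break
    xy=xy-U*.002; z-=np.clip((11-f[2])/4000*.9,-.0015,.0012); robot.line_to([*xy,z],velocity=.02)
    print(fz(f0).round(1),robot.current_tool_pos().round(4) if hasattr(robot.current_tool_pos(),'round') else robot.current_tool_pos())
robot.line_to([*xy,.10],velocity=.08)
robot.line_to([.455,.1165,.13],velocity=.3); fingers.gripper_to(1.0)
shot('side','s5'); shot('top','s5t'); print(robot.current_time_s())
a=cv2.imread('pics/s5.png')[195:275,220:340]
b=cv2.imread('pics/s5t.png')[220:310,250:330]
cv2.imwrite('pics/c5.png',np.hstack([cv2.resize(a,(480,320),interpolation=2),cv2.resize(b,(284,320),interpolation=2)]))
E
```

```text
(np.float64(9.7), np.float64(15.1), np.float64(60.0), np.float64(539.6))
(np.float64(9.3), np.float64(13.8), np.float64(59.96), np.float64(537.2))
(np.float64(9.1), np.float64(15.1), np.float64(60.21), np.float64(535.4))
(np.float64(9.7), np.float64(12.6), np.float64(59.9), np.float64(532.9))
[ 4.5  1.  18.3] [0.5331 0.1288 0.0665]
[ 4.6  0.5 13.8] [0.5332 0.1288 0.0667]
[ 2.3  0.5 13. ] [0.5333 0.1288 0.0667]
[-0.1  0.3 15. ] [0.5334 0.1288 0.0666]
27.9667
```

View pics/c5.png

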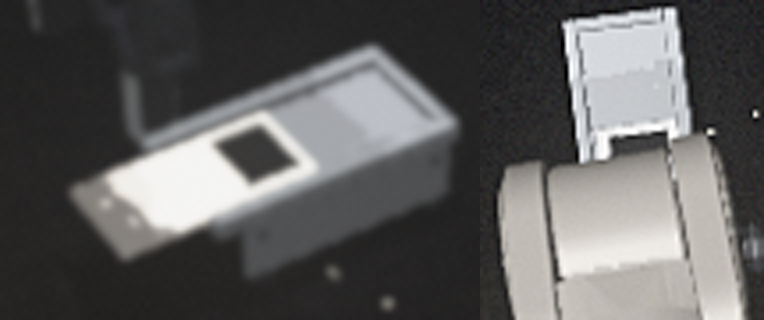

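The plate lies flat with front corners at crop (70,190) and (125,262), rear corner at (316,165) and pad centre at (258,150). The gripper is open above and in front of it.

```bash
python3 - <<'E'
from slide import *
fe=np.array([.5553,.1328])+.070*U; V=np.array([U[1],-U[0]])
for n,p,z in(('fl',(70,190),.048),('fr',(125,262),.046),('rl',(262,109),.048),('rr',(317,165),.048),('pad',(257,150),.05)):
    w=back('side',np.array(p)/4+[220,195],z)[:2]; print(n,w.round(4),((w-fe)@U).round(4),((w-fe)@V).round(4))
E
```

```text
fl [0.4377 0.1402] 0.045 0.0261
fr [0.4459 0.0816] 0.0462 -0.033
rl [0.5467 0.1603] -0.0659 0.0286
rr [0.555  0.1074] -0.0656 -0.025
pad [0.5314 0.1284] -0.0457 -0.0006
```

```bash
python3 - <<'E'
from slide import *
fe=np.array([.5553,.1328])+.070*U; V=np.array([U[1],-U[0]])
g=fe+U*.018-V*.0012; O=[180,0,189.2]
robot.line_to([*g,.10],O,velocity=.15); robot.line_to([*g,.041],velocity=.06,f_stop=5)
f0=np.array(robot.current_contact_force())
fingers.gripper_to(.76); fingers.gripper_to(0.,force=25); robot.pause(.2)
print(robot.current_finger_gap(),robot.current_gripper_force(),fz(f0),robot.current_tool_pos(),robot.current_time_s())
p=np.array(robot.current_tool_pos()); print(p[:2]-g)
E
```

```text
0.6446922739938913 25.921460688114166 [-1.65741254 -2.06714443  3.50189607] [0.46872314 0.11712564 0.04120906] 30.2417
[ 9.92736926e-05 -4.20254026e-04]
```

```bash
python3 - <<'E'
from slide import *
p=np.array(robot.current_tool_pos())
robot.line_to([p[0],p[1],.06],velocity=.04); robot.line_to([p[0],p[1],.12],velocity=.10)
# to above the crucible, plate yaw -4
th=np.radians(-4); a=np.array([np.cos(th),np.sin(th)]); c=np.array([.4806,-.130]); g=c-a*.0285
robot.line_to([*g,.12],[180,0,176],velocity=.13); robot.pause(.3)
print(robot.current_finger_gap(),robot.current_tool_pos(),robot.current_time_s())
shot('side','s6'); shot('top','s6t')
A=cv2.imread('pics/s6.png')[250:380,240:400]; B=cv2.imread('pics/s6t.png')[240:330,350:450]
cv2.imwrite('pics/c6.png',np.hstack([cv2.resize(A,(480,390),interpolation=2),cv2.resize(B,(320,390),interpolation=2)]))
E
```

```text
0.6455861546551055 [ 0.45220555 -0.12776284  0.11999634] 33.9583
```

View pics/c6.png

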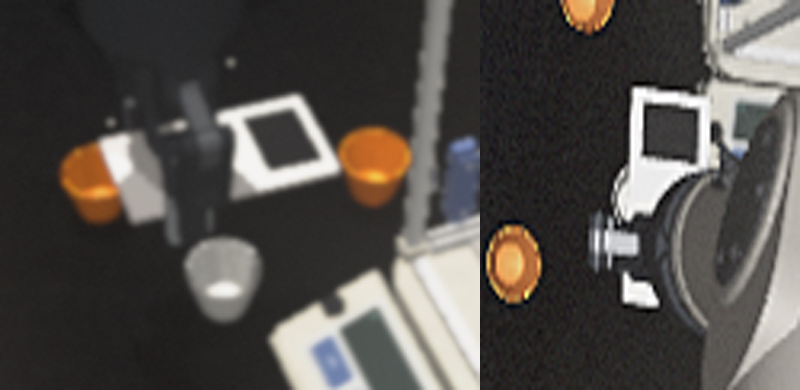

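Side crop: the plate is gripped near its front end and looks level, corners (104,143), (132,223), (302,94) and (341,172), pad centre (284,138); the crucible hasn't moved. Top crop: pad centre (675,127), rear corners (631,88) and (712,97). I'll fit the full plate pose from these points.

```bash
python3 - <<'E'
from slide import *
from scipy.optimize import least_squares
from scipy.spatial.transform import Rotation as R
S=lambda p:np.array(p)/3+[240,250]; T=lambda p:[350+(p[0]-480)*100/320,240+p[1]*90/390]
t=.002
M={'fl':(-.055,.028,t),'fr':(-.055,-.028,t),'rl':(.055,.028,t),'rr':(.055,-.028,t),'pad':(.034,0,.004),'pfl':(.019,.02,.004),'prl':(.049,.02,.004),'prr':(.049,-.02,.004),'pfr':(.019,-.02,.004)}
O=[('side',k,S(p)) for k,p in dict(fl=(104,143),fr=(132,223),rl=(302,94),rr=(341,172),pfl=(243,120),prl=(298,107),prr=(325,158),pfr=(272,168)).items()]
O+=[('top',k,T(p)) for k,p in dict(rl=(631,88),rr=(712,97),pad=(675,127)).items()]
def res(x):
    Rm=R.from_euler('xyz',x[3:],degrees=True).as_matrix()
    return np.concatenate([proj(c,Rm@np.array(M[k])+x[:3])[0]-o for c,k,o in O])
r=least_squares(res,[.48,-.13,.124,0,0,-4],x_scale=[.01,.01,.01,3,3,3]); print(r.x.round(4)); 
for (c,k,_),e in zip(O,r.fun.reshape(-1,2).round(1)): print(c,k,e)
print(robot.current_eef_rot())
E
```

```text
[ 0.4804 -0.1311  0.1225 -0.3634  1.774  -4.6998]
side fl [-0.9  0. ]
side fr [ 0.4 -0.4]
side rl [-0.2  0.7]
side rr [ 0.4 -0.8]
side pfl [-0.1 -0.5]
side prl [-0.5 -0.4]
side prr [0.1 0.2]
side pfr [-0.7  1.4]
top rl [ 1.  -1.4]
top rr [ 0.4 -0.9]
top pad [-0.8  0.1]
[ 1.79998219e+02 -2.46946887e-04  1.76009293e+02]
```

```bash
python3 - <<'E'
from slide import *
p=np.array(robot.current_tool_pos()); g=p[:2]+[.0002,.0011]
robot.line_to([*g,.042],velocity=.08); robot.pause(.25)
f0=np.array(robot.current_contact_force())
hit=robot.line_to([*g,.0275],velocity=.006,f_stop=2.5)
robot.pause(.1); print(hit,robot.current_tool_pos(),fz(f0),robot.current_time_s())
shot('side','s7'); shot('top','s7t')
A=cv2.imread('pics/s7.png')[270:400,240:400]; B=cv2.imread('pics/s7t.png')[240:330,350:450]
cv2.imwrite('pics/c7.png',np.hstack([cv2.resize(A,(480,390),interpolation=2),cv2.resize(B,(320,390),interpolation=2)]))
E
```

```text
True [ 0.45304744 -0.12686814  0.03128901] [ 0.56440845 -0.32499715  3.12781548] 37.175
```

View pics/c7.png

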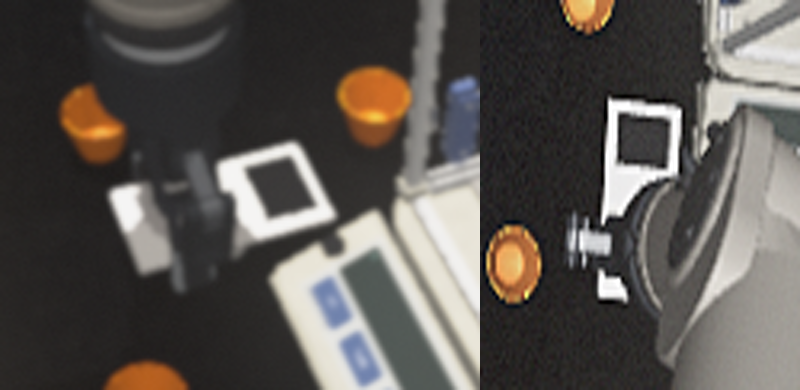

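The plate touched the crucible at the expected height (TCP z 0.031) and clears the balance, with corners at crop (110,190), (143,272) and (335,215). Releasing.

```bash
python3 - <<'E'
from slide import *
p=np.array(robot.current_tool_pos())
fingers.gripper_to(.70); fingers.gripper_to(.82); robot.pause(.2)
robot.line_to([*p[:2],.06],velocity=.05); robot.line_to([*p[:2],.15],velocity=.15)
robot.line_to([.40,.10,.25],velocity=.25); robot.pause(.2)
shot('side','s8'); shot('top','s8t'); print(robot.current_time_s())
A=cv2.imread('pics/s8.png')[270:400,240:400]; B=cv2.imread('pics/s8t.png')[240:330,350:450]
cv2.imwrite('pics/c8.png',np.hstack([cv2.resize(A,(480,390),interpolation=2),cv2.resize(B,(320,390),interpolation=2)]))
E
```

```text
40.9167
```

View pics/c8.png

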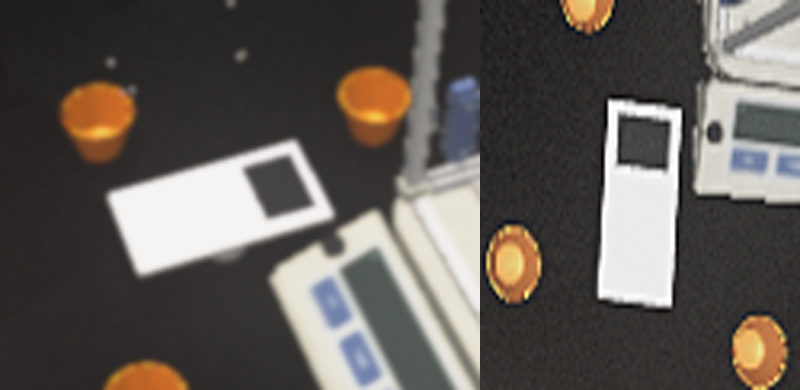

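The plate rests level: its top-view centre is at (400.2,286.6) against the rim at (400,286), and its side-view centre is at (313.3,338.8) against (314.4,340). Centred within about 2–3 mm, with nothing else disturbed.

```bash
python3 -c "
from h import *
print(workorder.close_job(),robot.current_time_s())"
```

```text
the job is handed in; nothing more can be done
the job is handed in; nothing more can be done
```

The job is handed in: the plate was slid out flat to about 44 mm overhang (the first push slipped on the pad; peak press about 18 N), gripped by its long sides, and now lies level on the crucible, centred to about 2–3 mm, at about 41 s.

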